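Make up two cricket-keeping kits at a craft demonstration

ROBOT

A 6-joint arm with a two-finger parallel gripper is mounted at the origin on the work surface. World frame = base frame: x ahead of the robot, y to its left, z up, the work surface at z = 0. Lengths are in mm, angles in degrees, forces in N, time in s.
With the tool pointing down it reaches from about 300 to 850 mm from the base axis. Payload 4.2 kg.
Tool frame: the origin (TCP) lies on the centre line of the jaws, within the pads' length; the fingertips stand 11 mm ahead of it and the grasp point (between the pads) lies 8 mm behind it; z points along the fingers, y is the direction in which the jaws open and shut (so a half turn about z gives the same grasp; the last joint's range is limited). The gripper opens to 91 mm and grips with 3 to 60 N. Pads are 32 mm wide; open, the fingers measure 118 mm over their backs; the gripper's body (76 mm by 178 mm) begins 60 mm behind the grasp point.
Start: joints at [-70.76, 18.312, 89.639, -0, 72.044, -1.146], TCP at [200.299, -539.001, 224.976] pointing down, gripper open.
Joint ranges: [-177.97, 177.97], [-48.28, 115.42], [12.27, 149.76], [-77.06, 257.06], [2.81, 150.46], [-146.56, 146.56]. Speed limits (degrees/s): [147.25, 147.25, 180, 180, 180, 180].

INTERFACE

Orientations are given as [roll, pitch, yaw] about the fixed x, y, z axes, in that order (R = Rz(yaw) Ry(pitch) Rx(roll)).
In Python, from workcell import env, grab_frame gives the robot as it stands. The module is installed in compiled form; this text tells all that it offers.
- The arm moves only by the tool arm_command, never from a script. Its argument "series" is one flat list of numbers, 6 for each row, row after row: the shift along the world's x, y, z each as a share of 400 mm, from -1 to 1, then the turn, a rotation vector about the world's x, y, z each as a share of 45 degrees, from -1 to 1. A call has 1 to 20 rows; each row shifts and turns the commanded pose from where the row before left it; what a row does not reach is not made up. A row lasts 1/12 s, in which the tool goes at most 41.7 mm and 7.16 degrees, less where a joint would pass 70% of its speed; a pose out of reach is approached as far as the arm can. A call with a number of a shift or a turn outside -1 to 1 is refused whole. A call with a gripper value outside its range is refused whole. "hand" is the opening, from 0 (shut) to 1 (fully open), set as the call begins (left out, the last holds). The fingers move at their own pace and stop on an object; "newtons" is the grip in N (left out, the last holds). Time passes only in rows, so rows that do not move let the fingers close. It gives the time, the measured TCP pose, the force and the opening at its end, in the units of the state.
- env.state(): the state, without advancing time (a new reading comes with each control period).
- grab_frame(name): name is "scene" or "top"; returns a dict with "frame" (480x640x3 uint8, red, green, blue), "intrinsics" (3x3 intrinsics, pixels), "R" (3x3) and "t" (3): a world point X has camera coordinates R X + t. Camera axes: x right, y down, z forward; pixel columns grow to the right and rows downward; lengths in mm; the calibration is good to about 2 mm. A picture is of the moment at which its call begins. There is no depth.
- env.job_done(): hands the job in, once; it reports no verdict.
The state is a dict: "time_s": time; "qpos": joint angles; "qvel": joint speeds; "effort": joint torques, N m; "ee_pos": TCP position; "ee_rot": TCP orientation; "force": force on the tool from outside, world axes, zero at the start; "torque": the same for the moment, N m; "gripper_width": finger opening in mm.
Only numpy, scipy, OpenCV 4.12 (cv2) and the standard library are available. Lean on these libraries where they do the work, as an engineer would, in place of code of your own. Each camera call takes 0.05 s, during which the arm holds its last target.

TASK

Make up the two keeping kits from the stock on the board: the long tray takes one lidded pot, one bamboo tube and one open cup, of which one already stands in it, so add only the two that are missing; the short tray takes one lidded pot and one bamboo tube. Stand every piece upright in a compartment of its own, set down gently and not dropped. Leave the spare cup where it is on the board, and do not disturb the wire dome.

Things in the scene. Friction and masses are not known exactly. Their poses are not given: they have to be found in the camera images.
- long_tray: The longer dark wooden tray, fixed: 252 mm along its y axis, 102 mm along x; three compartments centred at y = -82, 0 and +82 mm, each 76 (y) by 90 mm (x) inside; walls and dividers 6 mm thick, tops 18 mm and floor 8 mm above the table. Origin: centre of its underside, on the table; z up. One compartment already holds a piece.
- short_tray: The shorter dark wooden tray, fixed: 170 mm along its y axis, 102 mm along x; two compartments centred at y = -41 and +41 mm, each 76 (y) by 90 mm (x) inside; walls and dividers 6 mm thick, tops 18 mm and floor 8 mm above the table. Origin: centre of its underside, on the table; z up. It starts empty.
- pot_a_c (a point): A clay pot with its lid fixed on (one rigid piece): round terracotta body 52 mm across and 42 mm high, domed lid, small knob 16 mm across on top, 58 mm high overall, about 140 g, dark line round the rim. There are two alike. Point: on its axis, 29 mm above its underside; z up its axis. Stands on the fixed stock board (plywood, 8 mm thick, far side of the table), or is the one piece already in the long tray.
- pot_b_c (a point): A clay pot with its lid fixed on (one rigid piece): round terracotta body 52 mm across and 42 mm high, domed lid, small knob 16 mm across on top, 58 mm high overall, about 140 g, dark line round the rim. There are two alike. Point: on its axis, 29 mm above its underside; z up its axis. Stands on the fixed stock board (plywood, 8 mm thick, far side of the table), or is the one piece already in the long tray.
- tube_a_c (a point): A bamboo tube standing on end: pale wood, 32 mm across, 60 mm high, about 50 g, dark bore showing in the top. There are two alike. Point: its centre, 30 mm above its underside; z up its axis. Stands on the fixed stock board (plywood, 8 mm thick, far side of the table), or is the one piece already in the long tray.
- tube_b_c (a point): A bamboo tube standing on end: pale wood, 32 mm across, 60 mm high, about 50 g, dark bore showing in the top. There are two alike. Point: its centre, 30 mm above its underside; z up its axis. Stands on the fixed stock board (plywood, 8 mm thick, far side of the table), or is the one piece already in the long tray.
- cup_a_c (a point): An open terracotta cup, empty: 42 mm across at the foot, 46 mm at the rim, 36 mm high, wall 4 mm, about 60 g. There are two alike. Point: on its axis, 18 mm above its underside; z up its axis. Stands on the fixed stock board (plywood, 8 mm thick, far side of the table), or is the one piece already in the long tray.
- cup_b_c (a point): An open terracotta cup, empty: 42 mm across at the foot, 46 mm at the rim, 36 mm high, wall 4 mm, about 60 g. There are two alike. Point: on its axis, 18 mm above its underside; z up its axis. Stands on the fixed stock board (plywood, 8 mm thick, far side of the table), or is the one piece already in the long tray.
- dome_c (a point): Bystander: a small dome of steel wire mesh standing loose among the stock on the board, 52 mm across, 56 mm high, about 80 g; leave it alone. Point: on its axis, 28 mm above its underside.

How it is judged (in metres and radians):
At the end, for the whole second after the job is handed in: The long tray holds exactly one pot, one tube and one cup; the short tray exactly one pot and one tube; each has a compartment to itself, stands on the tray's floor (height within 5 mm, tilt under 0.15 rad) and is at rest; the other cup stands upright within 30 mm of where it was at the start ((((x of pot_a_c in the frame of long_tray between -0.045 and 0.045 m and y of pot_a_c in the frame of long_tray between -0.123 and 0.123 m and z of pot_a_c in the frame of long_tray between 0.032 and 0.042 m) and (x of pot_b_c in the frame of short_tray between -0.045 and 0.045 m and y of pot_b_c in the frame of short_tray between -0.082 and 0.082 m and z of pot_b_c in the frame of short_tray between 0.032 and 0.042 m)) or ((x of pot_b_c in the frame of long_tray between -0.045 and 0.045 m and y of pot_b_c in the frame of long_tray between -0.123 and 0.123 m and z of pot_b_c in the frame of long_tray between 0.032 and 0.042 m) and (x of pot_a_c in the frame of short_tray between -0.045 and 0.045 m and y of pot_a_c in the frame of short_tray between -0.082 and 0.082 m and z of pot_a_c in the frame of short_tray between 0.032 and 0.042 m))) and (((x of tube_a_c in the frame of long_tray between -0.045 and 0.045 m and y of tube_a_c in the frame of long_tray between -0.123 and 0.123 m and z of tube_a_c in the frame of long_tray between 0.033 and 0.043 m) and (x of tube_b_c in the frame of short_tray between -0.045 and 0.045 m and y of tube_b_c in the frame of short_tray between -0.082 and 0.082 m and z of tube_b_c in the frame of short_tray between 0.033 and 0.043 m)) or ((x of tube_b_c in the frame of long_tray between -0.045 and 0.045 m and y of tube_b_c in the frame of long_tray between -0.123 and 0.123 m and z of tube_b_c in the frame of long_tray between 0.033 and 0.043 m) and (x of tube_a_c in the frame of short_tray between -0.045 and 0.045 m and y of tube_a_c in the frame of short_tray between -0.082 and 0.082 m and z of tube_a_c in the frame of short_tray between 0.033 and 0.043 m))) and (((x of cup_a_c in the frame of long_tray between -0.045 and 0.045 m and y of cup_a_c in the frame of long_tray between -0.123 and 0.123 m and z of cup_a_c in the frame of long_tray between 0.021 and 0.031 m) and distance of cup_b_c from where it was at the start of the episode below 0.03 m) or ((x of cup_b_c in the frame of long_tray between -0.045 and 0.045 m and y of cup_b_c in the frame of long_tray between -0.123 and 0.123 m and z of cup_b_c in the frame of long_tray between 0.021 and 0.031 m) and distance of cup_a_c from where it was at the start of the episode below 0.03 m)) and ((y of pot_a_c in the frame of long_tray between -0.12 and -0.044 m and x of pot_a_c in the frame of long_tray between -0.045 and 0.045 m) or (y of pot_b_c in the frame of long_tray between -0.12 and -0.044 m and x of pot_b_c in the frame of long_tray between -0.045 and 0.045 m) or (y of tube_a_c in the frame of long_tray between -0.12 and -0.044 m and x of tube_a_c in the frame of long_tray between -0.045 and 0.045 m) or (y of tube_b_c in the frame of long_tray between -0.12 and -0.044 m and x of tube_b_c in the frame of long_tray between -0.045 and 0.045 m) or (y of cup_a_c in the frame of long_tray between -0.12 and -0.044 m and x of cup_a_c in the frame of long_tray between -0.045 and 0.045 m) or (y of cup_b_c in the frame of long_tray between -0.12 and -0.044 m and x of cup_b_c in the frame of long_tray between -0.045 and 0.045 m)) and ((y of pot_a_c in the frame of long_tray between -0.038 and 0.038 m and x of pot_a_c in the frame of long_tray between -0.045 and 0.045 m) or (y of pot_b_c in the frame of long_tray between -0.038 and 0.038 m and x of pot_b_c in the frame of long_tray between -0.045 and 0.045 m) or (y of tube_a_c in the frame of long_tray between -0.038 and 0.038 m and x of tube_a_c in the frame of long_tray between -0.045 and 0.045 m) or (y of tube_b_c in the frame of long_tray between -0.038 and 0.038 m and x of tube_b_c in the frame of long_tray between -0.045 and 0.045 m) or (y of cup_a_c in the frame of long_tray between -0.038 and 0.038 m and x of cup_a_c in the frame of long_tray between -0.045 and 0.045 m) or (y of cup_b_c in the frame of long_tray between -0.038 and 0.038 m and x of cup_b_c in the frame of long_tray between -0.045 and 0.045 m)) and ((y of pot_a_c in the frame of long_tray between 0.044 and 0.12 m and x of pot_a_c in the frame of long_tray between -0.045 and 0.045 m) or (y of pot_b_c in the frame of long_tray between 0.044 and 0.12 m and x of pot_b_c in the frame of long_tray between -0.045 and 0.045 m) or (y of tube_a_c in the frame of long_tray between 0.044 and 0.12 m and x of tube_a_c in the frame of long_tray between -0.045 and 0.045 m) or (y of tube_b_c in the frame of long_tray between 0.044 and 0.12 m and x of tube_b_c in the frame of long_tray between -0.045 and 0.045 m) or (y of cup_a_c in the frame of long_tray between 0.044 and 0.12 m and x of cup_a_c in the frame of long_tray between -0.045 and 0.045 m) or (y of cup_b_c in the frame of long_tray between 0.044 and 0.12 m and x of cup_b_c in the frame of long_tray between -0.045 and 0.045 m)) and ((y of pot_a_c in the frame of short_tray between -0.079 and -0.003 m and x of pot_a_c in the frame of short_tray between -0.045 and 0.045 m) or (y of pot_b_c in the frame of short_tray between -0.079 and -0.003 m and x of pot_b_c in the frame of short_tray between -0.045 and 0.045 m) or (y of tube_a_c in the frame of short_tray between -0.079 and -0.003 m and x of tube_a_c in the frame of short_tray between -0.045 and 0.045 m) or (y of tube_b_c in the frame of short_tray between -0.079 and -0.003 m and x of tube_b_c in the frame of short_tray between -0.045 and 0.045 m) or (y of cup_a_c in the frame of short_tray between -0.079 and -0.003 m and x of cup_a_c in the frame of short_tray between -0.045 and 0.045 m) or (y of cup_b_c in the frame of short_tray between -0.079 and -0.003 m and x of cup_b_c in the frame of short_tray between -0.045 and 0.045 m)) and ((y of pot_a_c in the frame of short_tray between 0.003 and 0.079 m and x of pot_a_c in the frame of short_tray between -0.045 and 0.045 m) or (y of pot_b_c in the frame of short_tray between 0.003 and 0.079 m and x of pot_b_c in the frame of short_tray between -0.045 and 0.045 m) or (y of tube_a_c in the frame of short_tray between 0.003 and 0.079 m and x of tube_a_c in the frame of short_tray between -0.045 and 0.045 m) or (y of tube_b_c in the frame of short_tray between 0.003 and 0.079 m and x of tube_b_c in the frame of short_tray between -0.045 and 0.045 m) or (y of cup_a_c in the frame of short_tray between 0.003 and 0.079 m and x of cup_a_c in the frame of short_tray between -0.045 and 0.045 m) or (y of cup_b_c in the frame of short_tray between 0.003 and 0.079 m and x of cup_b_c in the frame of short_tray between -0.045 and 0.045 m)) and angle between each of pot_a_c, pot_b_c, tube_a_c, tube_b_c, cup_a_c, cup_b_c's own z axis and vertical below 0.15 rad and linear speed of each of pot_a, pot_b, tube_a, tube_b, cup_a, cup_b below 0.02 m/s); the robot touches nothing.
It fails at once if the wire dome is moved by more than 20 mm (distance of dome_c from where it was at the start of the episode above 0.02 m).
It fails at once if a piece falls: it moves faster than 0.6 m/s while the fingers do not hold it (a drop of about 18 mm) ((linear speed of pot_a above 0.6 m/s and contact force between the fingers and pot_a below 0.05 N) or (linear speed of pot_b above 0.6 m/s and contact force between the fingers and pot_b below 0.05 N) or (linear speed of tube_a above 0.6 m/s and contact force between the fingers and tube_a below 0.05 N) or (linear speed of tube_b above 0.6 m/s and contact force between the fingers and tube_b below 0.05 N) or (linear speed of cup_a above 0.6 m/s and contact force between the fingers and cup_a below 0.05 N) or (linear speed of cup_b above 0.6 m/s and contact force between the fingers and cup_b below 0.05 N)).
It also fails if it takes over 109 s, if anything falls off the work surface, if the arm or the gripper's body presses on something with over 40 N, if the wrist force passes 120 N, or if a joint passes its speed limit or range.

## Working session

There is one attempt and no reset: what is moved stays moved. The work goes in short steps, Python scripts to look and compute and a tool call to move; the robot and the scene stay as the last step left them, time stands still between calls to the robot, and variables do not carry over. Pictures are saved under pics/ and viewed, and the job is handed in when it is done.

Besides the shell and the picture viewer there is one more tool, called as name(argument=value, ...) on one line, values as JSON. arm_command: Moves the arm, as the interface text tells. Shift numbers are shares of 400 mm and turn numbers shares of 45 degrees, none past 1 either way. Its arguments: {"type":"object","properties":{"series":{"type":"array"},"hand":{"type":"number"},"newtons":{"type":"number"}},"required":["series"]}

```bash
mkdir -p pics; python3 - <<'E'
from workcell import env, grab_frame
import cv2,pickle
d={}
for n in("scene","top"):
    f=grab_frame(n);d[n]=f;cv2.imwrite(f"pics/{n}0.png",f["frame"][:,:,::-1]);print(n,f["intrinsics"],f["R"],f["t"])
pickle.dump(d,open("f0.pkl","wb"));print(env.state())
E
```

```text
scene [[447.41505134   0.         316.73816011]
 [  0.         447.41505134 240.15081015]
 [  0.           0.           1.        ]] [[-0.21985686  0.97541206  0.01530589]
 [ 0.80533695  0.19033194 -0.56143222]
 [-0.55054096 -0.11110833 -0.82738116]] [ 109.89398855 -415.7311666   978.34156918]
top [[473.9116147    0.         315.20373616]
 [  0.         473.9116147  240.62235552]
 [  0.           0.           1.        ]] [[-2.04999932e-03 -9.99997725e-01 -5.90024075e-04]
 [-9.92729661e-01  2.10610752e-03 -1.20346936e-01]
 [ 1.20347905e-01  3.39023262e-04 -9.92731719e-01]] [ 17.90369907 552.13146452 760.01633648]
{'time_s': 0.1, 'qpos': array([-7.07599560e+01,  1.83495947e+01,  8.97001210e+01,  1.05323087e-03,
        7.20450927e+01, -1.14603214e+00]), 'qvel': array([-0.03031518, -0.12632884, -0.14205003,  0.01813881,  0.01525235,
        0.02777038]), 'effort': array([ 8.06920798e-05, -4.13330233e+01, -2.32509917e+01,  7.28945131e-02,
        4.22614056e-02, -6.41933661e-05]), 'ee_pos': array([ 200.15642179, -538.56432576,  224.18336846]), 'ee_rot': array([-1.79905231e+02, -2.89743210e-03,  2.03857483e+01]), 'force': array([-0.07643484,  0.30028311,  0.45571585]), 'torque': array([0.03586469, 0.01420938, 0.00775998]), 'gripper_width': 90.93292790659069}
```

View pics/scene0.png

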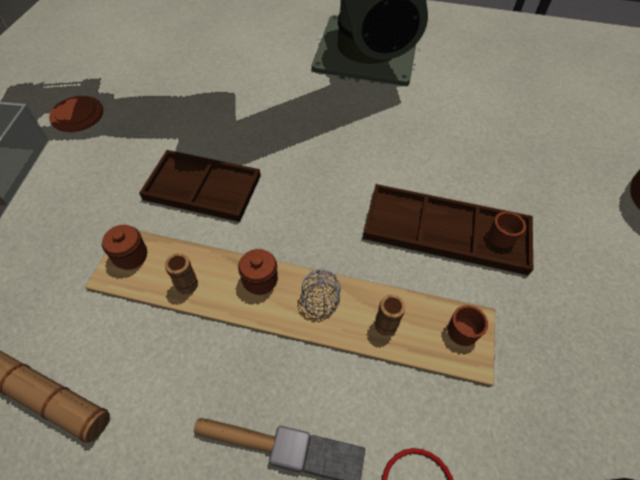

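View pics/top0.png

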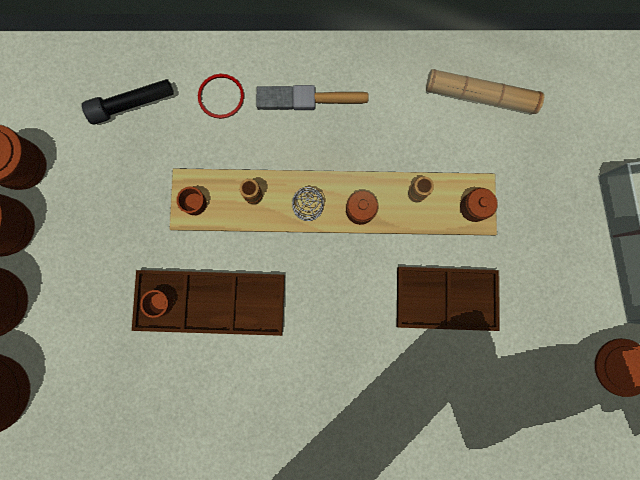

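```bash
python3 - <<'E'
import cv2
t=cv2.imread("pics/top0.png");s=cv2.imread("pics/scene0.png")
a=cv2.resize(t[160:245,160:360],None,fx=4,fy=4,interpolation=2);b=cv2.resize(t[160:245,330:530],None,fx=4,fy=4,interpolation=2)
cv2.imwrite("pics/t1.png",cv2.vconcat([a[:300],b[:300]]))
a=cv2.resize(t[255:345,120:320],None,fx=4,fy=4,interpolation=2);b=cv2.resize(t[255:345,350:550],None,fx=4,fy=4,interpolation=2)
cv2.imwrite("pics/t2.png",cv2.convertScaleAbs(cv2.vconcat([a[:300],b[:300]]),alpha=2))
a=cv2.resize(s[215:290,90:290],None,fx=4,fy=4,interpolation=2);b=cv2.resize(s[275:350,330:530],None,fx=4,fy=4,interpolation=2)
cv2.imwrite("pics/s1.png",cv2.vconcat([a,b]))
E
```

```text
(no output)
```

View pics/t1.png

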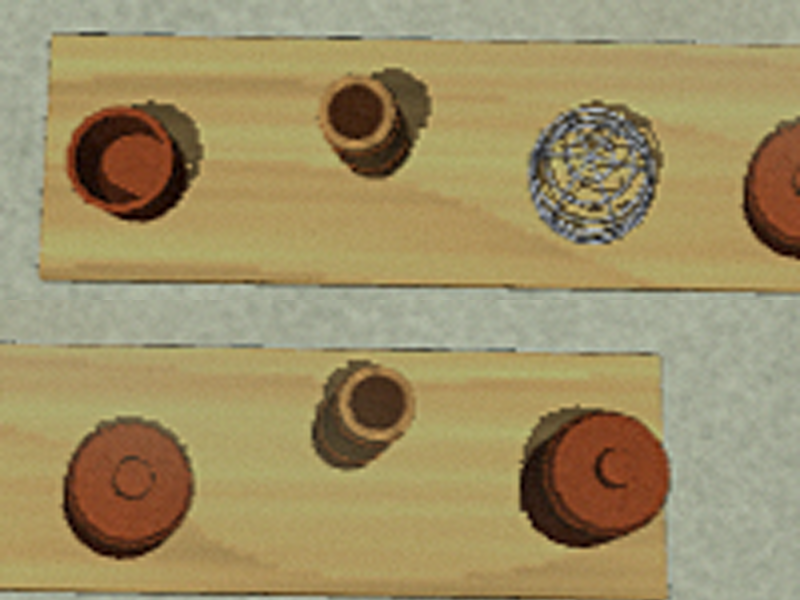

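View pics/t2.png

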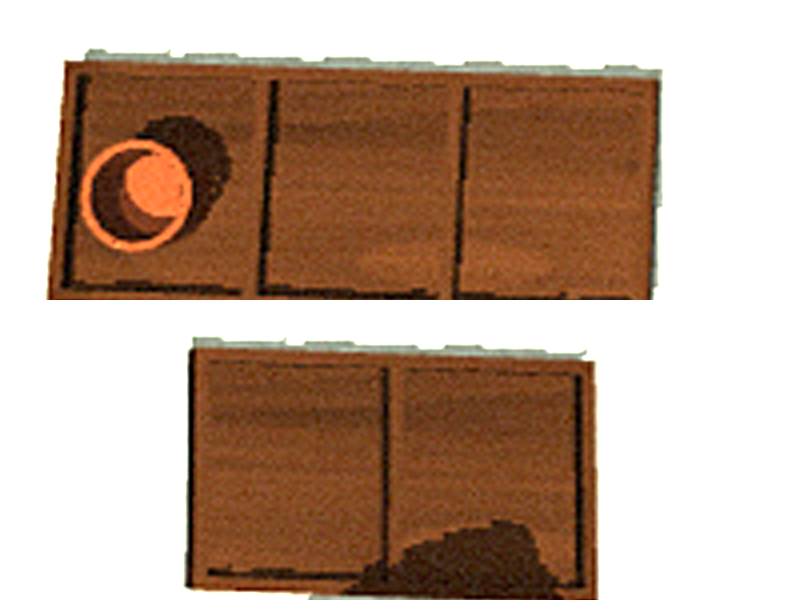

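View pics/s1.png

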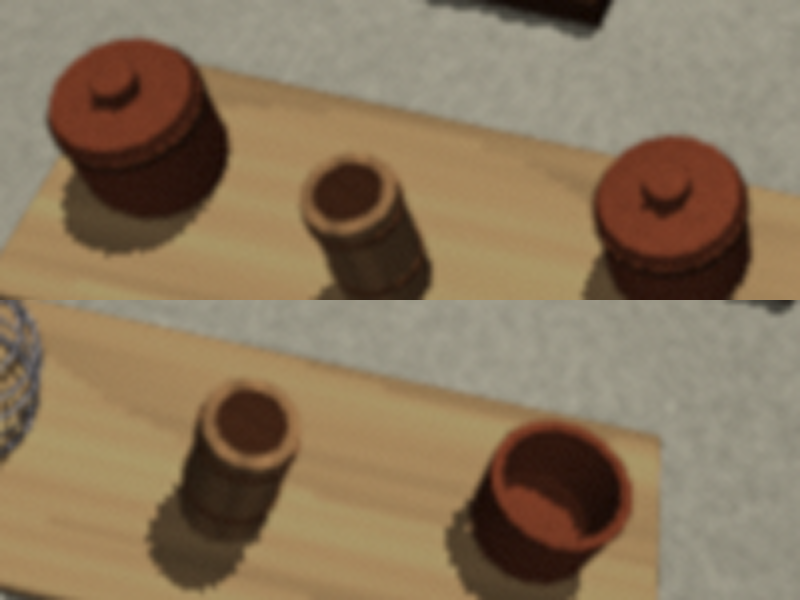

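```bash
cat > h.py <<'E'
import numpy as np,cv2
def ray(f,u,v):
    d=f["R"].T@np.linalg.inv(f["intrinsics"])@np.array([u,v,1.]);return -f["R"].T@f["t"],d
def onz(f,u,v,z):
    c,d=ray(f,u,v);return (c+d*(z-c[2])/d[2])[:2]
E
python3 - <<'E'
from h import *;import pickle
d=pickle.load(open("f0.pkl","rb"));T,S=d["top"],d["scene"]
q=lambda x,y,ox,oy:(ox+x/4-.375,oy+y/4-.375)
P={"tubeL":(q(358,113,160,160),q(250,124,330,275),68),"tubeR":(q(376,102,330,160),q(350,193,90,215),68),"potM":(q(133,177,330,160),q(666,180,90,215),66),"potR":(q(613,168,330,160),q(116,82,90,215),66)}
for k,(a,b,z) in P.items():print(k,onz(T,*a,z).round(1),onz(S,*b,z).round(1))
print("cup",onz(T,*q(122,160,160,160),44),"dome",onz(T,*q(594,172,160,160),36), "traycup",onz(T,*q(137,195,120,255),44))
for n,f in d.items():
    g=f["frame"].astype(int);m=((g.max(2)<105)&(g[:,:,0]-g[:,:,2]>8)).astype(np.uint8)
    m=cv2.morphologyEx(m,cv2.MORPH_CLOSE,np.ones((5,5)))
    cs,_=cv2.findContours(m,0,2)
    for c in cs:
        if 2500<cv2.contourArea(c)<14000:
            r=cv2.minAreaRect(c);e=cv2.approxPolyDP(cv2.convexHull(c),6,True)[:,0]
            W=[onz(f,*p,18) for p in e];print(n,cv2.contourArea(c),e.tolist(),np.round(W).tolist(),np.mean(W,0))
# inner edges of compartments top view, wall-tops
for name,l in {"Lcorn":[(65,62),(660,72),(652,300)],"divL":[(268,75),(456,295),(466,85),(257,295)]}.items():print(name,[onz(T,*q(*p,120,255),18).round(0) for p in l])
print("S",[onz(T,*q(x,y-300,350,255),18).round(0) for x,y in [(190,348),(594,362),(187,588),(386,370),(386,575)]])
E
```

```text
tubeL [634.4 123.8] [635.3 125.9]
tubeR [ 638.3 -159.4] [ 638.1 -158.1]
potM [608.  -60.6] [608.4 -59.3]
potR [ 611.3 -255.1] [ 613.7 -254.1]
cup [620.25361065 225.38961164] dome [616.35970555  28.54552441] traycup [448.67071604 279.22707374]
scene 4682.0 [[0, 351], [107, 410], [109, 421], [89, 449], [0, 398]] [[786.0, -349.0], [822.0, -183.0], [833.0, -175.0], [866.0, -182.0], [838.0, -314.0]] [ 829.13962807 -240.49494151]
scene 9941.5 [[375, 185], [532, 216], [533, 269], [522, 277], [362, 240]] [[398.0, 75.0], [405.0, 326.0], [505.0, 323.0], [522.0, 307.0], [511.0, 72.0]] [468.16930696 220.50018384]
top 9158.5 [[136, 270], [284, 274], [281, 335], [132, 330]] [[505.0, 320.0], [497.0, 70.0], [396.0, 74.0], [404.0, 323.0]] [450.47670057 196.76983097]
top 10082.5 [[36, 128], [51, 137], [55, 155], [44, 368], [31, 403], [0, 431], [0, 130]] [[755.0, 507.0], [738.0, 480.0], [706.0, 471.0], [343.0, 466.0], [287.0, 483.0], [243.0, 531.0], [751.0, 570.0]] [545.9648248  501.01430836]
Lcorn [array([504., 321.]), array([500.,  69.]), array([405.,  71.])]
divL [array([499., 235.]), array([407., 153.]), array([494., 151.]), array([407., 236.])]
S [array([ 509., -122.]), array([ 503., -293.]), array([ 409., -118.]), array([ 500., -205.]), array([ 414., -202.])]
```

arm_command(series=[0.0515, 0.0356, -0.0094, 0, 0, 0.0773, 0.0515, 0.0356, -0.0094, 0, 0, 0.0773, 0.0515, 0.0356, -0.0094, 0, 0, 0.0773, 0.0515, 0.0356, -0.0094, 0, 0, 0.0773, 0.0515, 0.0356, -0.0094, 0, 0, 0.0773, 0.0515, 0.0356, -0.0094, 0, 0, 0.0773, 0.0515, 0.0356, -0.0094, 0, 0, 0.0773, 0.0515, 0.0356, -0.0094, 0, 0, 0.0773, 0.0515, 0.0356, -0.0094, 0, 0, 0.0773, 0.0515, 0.0356, -0.0094, 0, 0, 0.0773, 0.0515, 0.0356, -0.0094, 0, 0, 0.0773, 0.0515, 0.0356, -0.0094, 0, 0, 0.0773, 0.0515, 0.0356, -0.0094, 0, 0, 0.0773, 0.0515, 0.0356, -0.0094, 0, 0, 0.0773, 0.0515, 0.0356, -0.0094, 0, 0, 0.0773, 0.0515, 0.0356, -0.0094, 0, 0, 0.0773, 0.0515, 0.0356, -0.0094, 0, 0, 0.0773, 0.0515, 0.0356, -0.0094, 0, 0, 0.0773, 0.0515, 0.0356, -0.0094, 0, 0, 0.0773, 0.0515, 0.0356, -0.0094, 0, 0, 0.0773], hand=1)

```text
time_s: 1.77
ee_pos: [613.0, -253.2, 149.0]
ee_rot: [-179.9, -0.0, 90.1]
force: [0.3, -1.1, 0.3]
gripper_width: 91.0
```

arm_command(series=[0, 0, 0, 0, 0, 0, 0, 0, 0, 0, 0, 0, 0, 0, 0, 0, 0, 0])

```text
time_s: 2.02
ee_pos: [611.7, -254.3, 149.3]
ee_rot: [-179.9, -0.0, 89.9]
force: [-0.7, 0.8, 0.1]
gripper_width: 91.4
```

arm_command(series=[0, 0, -0.04, 0, 0, 0, 0, 0, -0.04, 0, 0, 0, 0, 0, -0.04, 0, 0, 0, 0, 0, -0.04, 0, 0, 0, 0, 0, -0.04, 0, 0, 0, 0, 0, -0.03, 0, 0, 0, 0, 0, -0.03, 0, 0, 0, 0, 0, -0.02, 0, 0, 0, 0, 0, -0.01, 0, 0, 0, 0, 0, 0, 0, 0, 0, 0, 0, 0, 0, 0, 0])

```text
time_s: 2.93
ee_pos: [612.6, -254.4, 34.1]
ee_rot: [180.0, 0.0, 89.9]
force: [-0.8, -0.3, 0.3]
gripper_width: 91.3
```

```bash
python3 - <<'E'
from workcell import env, grab_frame
import cv2
a=grab_frame("scene")["frame"][160:300,60:320,::-1];b=grab_frame("top")["frame"][140:280,380:640,::-1]
cv2.imwrite("pics/g1.png",cv2.vconcat([cv2.resize(x,None,fx=2,fy=2) for x in(a,b)]))
E
```

```text
(no output)
```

View pics/g1.png

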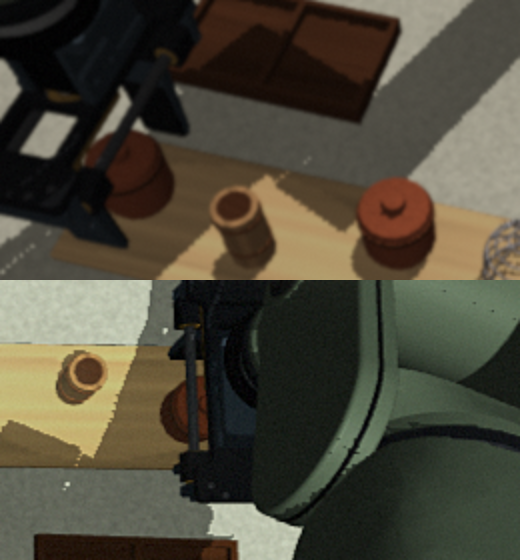

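arm_command(series=[0, 0, 0, 0, 0, 0, 0, 0, 0, 0, 0, 0, 0, 0, 0, 0, 0, 0, 0, 0, 0, 0, 0, 0, 0, 0, 0, 0, 0, 0, 0, 0, 0, 0, 0, 0, 0, 0, 0, 0, 0, 0, 0, 0, 0, 0, 0, 0, 0, 0, 0, 0, 0, 0, 0, 0, 0, 0, 0, 0], hand=0, newtons=15)

```text
time_s: 3.87
ee_pos: [612.3, -254.2, 33.8]
ee_rot: [180.0, -0.0, 90.0]
force: [-0.0, 0.1, 1.8]
gripper_width: 51.5
```

arm_command(series=[0, 0, 0.01, 0, 0, 0, 0, 0, 0.02, 0, 0, 0, 0, 0, 0.03, 0, 0, 0, 0, 0, 0.03, 0, 0, 0, 0, 0, 0.03, 0, 0, 0, 0, 0, 0.03, 0, 0, 0, -0.02, 0, 0, 0, 0, 0, -0.04, 0.002, 0, 0, 0, 0, -0.05, 0.003, 0, 0, 0, 0, -0.05, 0.003, 0, 0, 0, 0, -0.05, 0.003, 0, 0, 0, 0, -0.05, 0.003, 0, 0, 0, 0, -0.05, 0.003, 0, 0, 0, 0, -0.04, 0.003, 0, 0, 0, 0, -0.03, 0, 0, 0, 0, 0, -0.015, 0, 0, 0, 0, 0, 0, 0, 0, 0, 0, 0, 0, 0, 0, 0, 0, 0])

```text
time_s: 5.37
ee_pos: [454.9, -246.5, 94.1]
ee_rot: [179.9, 0.0, 89.9]
force: [0.7, -0.1, -1.4]
gripper_width: 51.7
```

```bash
cat > look.py <<'E'
from workcell import env, grab_frame
import cv2,sys
a=grab_frame("scene")["frame"][:,:,::-1];b=grab_frame("top")["frame"][:,:,::-1]
cv2.imwrite(f"pics/{sys.argv[1]}.png",cv2.resize(cv2.vconcat([a[60:400],b[120:360]]),None,fx=1,fy=1))
print(env.state()["ee_pos"],env.state()["force"],env.state()["gripper_width"])
E
python3 look.py g2
```

```text
[ 455.35397099 -246.52423458   93.94019806] [-0.48289409 -0.42998259 -1.25184839] 51.805660894165584
```

View pics/g2.png

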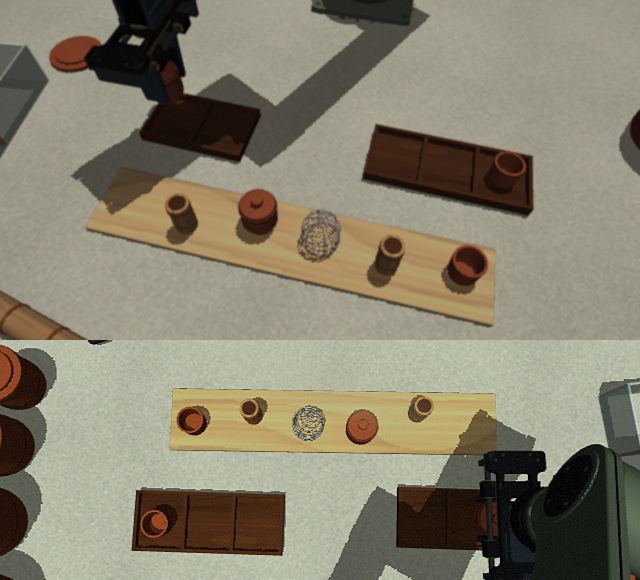

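arm_command(series=[0, 0, -0.02, 0, 0, 0, 0, 0, -0.03, 0, 0, 0, 0, 0, -0.03, 0, 0, 0, 0, 0, -0.025, 0, 0, 0, 0, 0, -0.02, 0, 0, 0, 0, 0, -0.01, 0, 0, 0, 0, 0, -0.005, 0, 0, 0, 0, 0, -0.003, 0, 0, 0, 0, 0, -0.003, 0, 0, 0, 0, 0, -0.002, 0, 0, 0, 0, 0, -0.002, 0, 0, 0, 0, 0, 0, 0, 0, 0, 0, 0, 0, 0, 0, 0])

```text
time_s: 6.55
ee_pos: [454.4, -246.3, 34.0]
ee_rot: [180.0, 0.0, 90.0]
force: [0.2, 0.2, -1.4]
gripper_width: 51.6
```

arm_command(series=[0, 0, -0.0015, 0, 0, 0, 0, 0, -0.001, 0, 0, 0, 0, 0, 0, 0, 0, 0])

```text
time_s: 6.8
ee_pos: [454.5, -246.3, 33.7]
ee_rot: [180.0, 0.0, 90.0]
force: [-1.0, 1.4, 6.5]
gripper_width: 52.0
```

arm_command(series=[0, 0, 0, 0, 0, 0, 0, 0, 0, 0, 0, 0, 0, 0, 0, 0, 0, 0, 0, 0, 0, 0, 0, 0, 0, 0, 0, 0, 0, 0, 0, 0, 0, 0, 0, 0, 0, 0, 0, 0, 0, 0, 0, 0, 0, 0, 0, 0], hand=1)

```text
time_s: 7.47
ee_pos: [454.3, -246.2, 32.7]
ee_rot: [-180.0, -0.0, 90.0]
force: [-0.3, -0.3, -0.1]
gripper_width: 90.8
```

arm_command(series=[0, 0, 0.02, 0, 0, 0, 0, 0, 0.03, 0, 0, 0, 0, 0, 0.04, 0, 0, 0, 0, 0, 0.04, 0, 0, 0, 0, 0, 0.04, 0, 0, 0, 0, 0, 0.03, 0, 0, 0, 0.046, 0.0218, 0, 0, 0, 0, 0.046, 0.0218, 0, 0, 0, 0, 0.046, 0.0218, 0, 0, 0, 0, 0.046, 0.0218, 0, 0, 0, 0, 0.046, 0.0218, 0, 0, 0, 0, 0.046, 0.0218, 0, 0, 0, 0, 0.046, 0.0218, 0, 0, 0, 0, 0.046, 0.0218, 0, 0, 0, 0, 0.046, 0.0218, 0, 0, 0, 0, 0.046, 0.0218, 0, 0, 0, 0, 0, 0, 0, 0, 0, 0, 0, 0, 0, 0, 0, 0])

```text
time_s: 8.97
ee_pos: [638.5, -158.6, 112.9]
ee_rot: [-180.0, 0.0, 90.0]
force: [-1.2, -1.4, 0.5]
gripper_width: 91.2
```

```bash
python3 look.py g3
```

```text
[ 637.32394019 -159.23133197  112.86668458] [-0.42064304  0.11767388 -0.36776102] 91.06057170168538
```

View pics/g3.png

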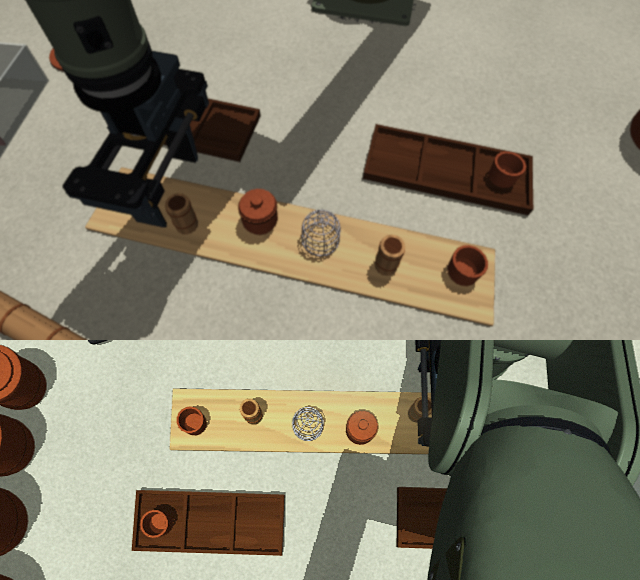

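arm_command(series=[0, 0, -0.03, 0, 0, 0, 0, 0, -0.04, 0, 0, 0, 0, 0, -0.04, 0, 0, 0, 0, 0, -0.035, 0, 0, 0, 0, 0, -0.02, 0, 0, 0, 0, 0, -0.015, 0, 0, 0, 0, 0, -0.005, 0, 0, 0, 0, 0, 0, 0, 0, 0, 0, 0, 0, 0, 0, 0])

```text
time_s: 9.82
ee_pos: [638.6, -159.2, 39.4]
ee_rot: [179.9, 0.0, 89.9]
force: [-0.5, 0.3, -0.0]
gripper_width: 91.6
```

arm_command(series=[0, 0, 0, 0, 0, 0, 0, 0, 0, 0, 0, 0, 0, 0, 0, 0, 0, 0, 0, 0, 0, 0, 0, 0, 0, 0, 0, 0, 0, 0, 0, 0, 0, 0, 0, 0, 0, 0, 0, 0, 0, 0, 0, 0, 0, 0, 0, 0, 0, 0, 0, 0, 0, 0, 0, 0, 0, 0, 0, 0, 0, 0, 0, 0, 0, 0, 0, 0, 0, 0, 0, 0], hand=0, newtons=10)

```text
time_s: 10.82
ee_pos: [638.3, -159.0, 38.8]
ee_rot: [180.0, 0.0, 90.0]
force: [0.4, -0.0, -0.1]
gripper_width: 32.1
```

arm_command(series=[0, 0, 0.01, 0, 0, 0, 0, 0, 0.02, 0, 0, 0, 0, 0, 0.03, 0, 0, 0, 0, 0, 0.03, 0, 0, 0, 0, 0, 0.03, 0, 0, 0, 0, 0, 0.03, 0, 0, 0, 0, 0, 0.03, 0, 0, 0, -0.02, 0, 0, 0, 0, 0, -0.042, -0.002, 0, 0, 0, 0, -0.05, -0.002, 0, 0, 0, 0, -0.05, -0.002, 0, 0, 0, 0, -0.05, -0.002, 0, 0, 0, 0, -0.05, -0.002, 0, 0, 0, 0, -0.05, -0.002, 0, 0, 0, 0, -0.05, -0.002, 0, 0, 0, 0, -0.04, 0, 0, 0, 0, 0, -0.03, 0, 0, 0, 0, 0, -0.02, 0, 0, 0, 0, 0, 0, 0, 0, 0, 0, 0, 0, 0, 0, 0, 0, 0])

```text
time_s: 12.48
ee_pos: [457.9, -164.8, 111.0]
ee_rot: [179.9, 0.0, 89.9]
force: [0.1, -0.7, -1.1]
gripper_width: 31.6
```

```bash
python3 look.py g4
```

```text
[ 458.55647525 -164.7837374   110.92577809] [ 0.51933923  0.29527112 -0.3213415 ] 31.47731197552474
```

View pics/g4.png

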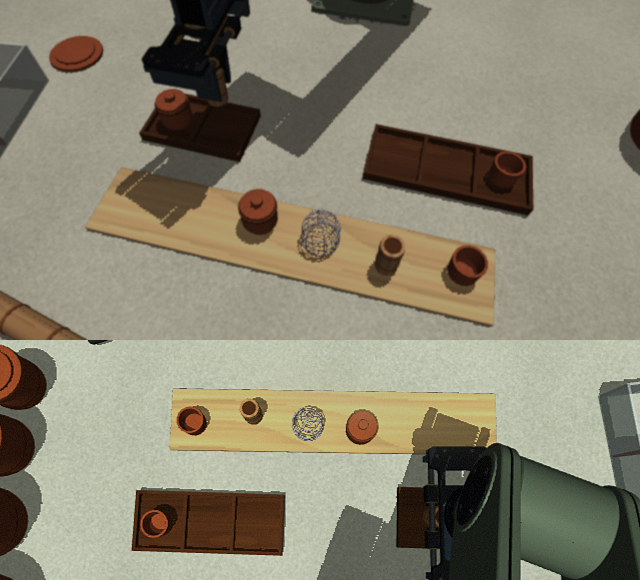

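Pot stands in the short tray's far compartment and the tube hangs upright over the other one. Lowering.

arm_command(series=[0, 0, -0.02, 0, 0, 0, 0, 0, -0.03, 0, 0, 0, 0, 0, -0.03, 0, 0, 0, 0, 0, -0.03, 0, 0, 0, 0, 0, -0.025, 0, 0, 0, 0, 0, -0.02, 0, 0, 0, 0, 0, -0.01, 0, 0, 0, 0, 0, -0.005, 0, 0, 0, 0, 0, -0.003, 0, 0, 0, 0, 0, -0.003, 0, 0, 0, 0, 0, -0.002, 0, 0, 0, 0, 0, -0.002, 0, 0, 0, 0, 0, -0.001, 0, 0, 0, 0, 0, 0, 0, 0, 0, 0, 0, 0, 0, 0, 0])

```text
time_s: 13.83
ee_pos: [457.7, -164.7, 38.7]
ee_rot: [180.0, 0.0, 90.0]
force: [-0.0, 0.4, 1.7]
gripper_width: 31.9
```

arm_command(series=[0, 0, 0, 0, 0, 0, 0, 0, 0, 0, 0, 0, 0, 0, 0, 0, 0, 0, 0, 0, 0, 0, 0, 0, 0, 0, 0, 0, 0, 0, 0, 0, 0, 0, 0, 0, 0, 0, 0, 0, 0, 0, 0, 0, 0, 0, 0, 0, 0, 0, 0, 0, 0, 0, 0, 0, 0, 0, 0, 0], hand=1)

```text
time_s: 14.67
ee_pos: [457.5, -164.6, 38.4]
ee_rot: [180.0, -0.0, 90.0]
force: [0.1, -0.9, -0.4]
gripper_width: 90.7
```

arm_command(series=[0, 0, 0.02, 0, 0, 0, 0, 0, 0.03, 0, 0, 0, 0, 0, 0.04, 0, 0, 0, 0, 0, 0.04, 0, 0, 0, 0, 0, 0.04, 0, 0, 0, 0, 0, 0.03, 0, 0, 0, 0.047, 0.0327, 0, 0, 0, 0, 0.047, 0.0327, 0, 0, 0, 0, 0.047, 0.0327, 0, 0, 0, 0, 0.047, 0.0327, 0, 0, 0, 0, 0.047, 0.0327, 0, 0, 0, 0, 0.047, 0.0327, 0, 0, 0, 0, 0.047, 0.0327, 0, 0, 0, 0, 0.047, 0.0327, 0, 0, 0, 0, 0, 0, 0, 0, 0, 0, 0, 0, 0, 0, 0, 0])

```text
time_s: 16.0
ee_pos: [608.3, -59.3, 118.5]
ee_rot: [-180.0, 0.0, 90.0]
force: [0.1, -0.2, -0.1]
gripper_width: 91.2
```

```bash
python3 look.py g5
```

```text
[607.05841377 -60.22853764 118.47277466] [-0.16510175 -0.78088168 -0.06460548] 91.13472002314226
```

View pics/g5.png

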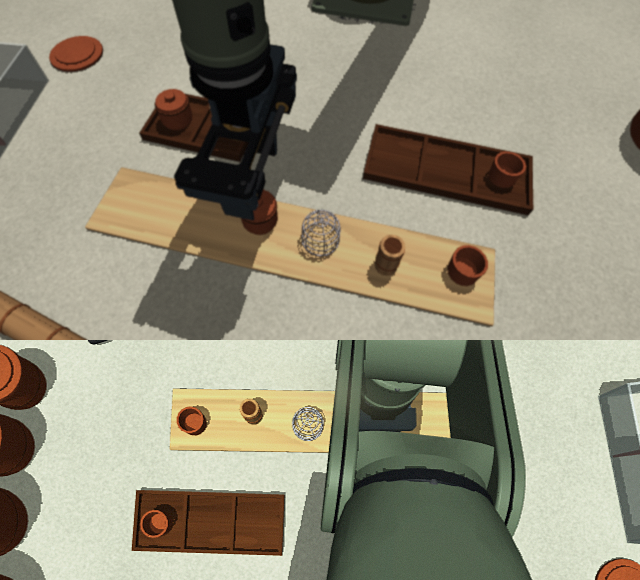

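arm_command(series=[0, 0, -0.03, 0, 0, 0, 0, 0, -0.04, 0, 0, 0, 0, 0, -0.04, 0, 0, 0, 0, 0, -0.04, 0, 0, 0, 0, 0, -0.03, 0, 0, 0, 0, 0, -0.02, 0, 0, 0, 0, 0, -0.01, 0, 0, 0, 0, 0, -0.002, 0, 0, 0, 0, 0, 0, 0, 0, 0, 0, 0, 0, 0, 0, 0])

```text
time_s: 16.93
ee_pos: [608.4, -60.2, 34.4]
ee_rot: [179.9, 0.0, 89.9]
force: [0.2, 1.2, -0.0]
gripper_width: 91.2
```

arm_command(series=[0, 0, 0, 0, 0, 0, 0, 0, 0, 0, 0, 0, 0, 0, 0, 0, 0, 0, 0, 0, 0, 0, 0, 0, 0, 0, 0, 0, 0, 0, 0, 0, 0, 0, 0, 0, 0, 0, 0, 0, 0, 0, 0, 0, 0, 0, 0, 0, 0, 0, 0, 0, 0, 0, 0, 0, 0, 0, 0, 0], hand=0, newtons=15)

```text
time_s: 17.77
ee_pos: [607.9, -59.9, 33.6]
ee_rot: [180.0, -0.0, 90.0]
force: [-0.2, -0.2, 0.1]
gripper_width: 51.8
```

arm_command(series=[0, 0, 0.01, 0, 0, 0, 0, 0, 0.02, 0, 0, 0, 0, 0, 0.03, 0, 0, 0, 0, 0, 0.03, 0, 0, 0, 0, 0, 0.03, 0, 0, 0, 0, 0, 0.03, 0, 0, 0, -0.027, 0.01, 0, 0, 0, 0, -0.04, 0.03, 0, 0, 0, 0, -0.04, 0.04, 0, 0, 0, 0, -0.04, 0.045, 0, 0, 0, 0, -0.04, 0.045, 0, 0, 0, 0, -0.04, 0.045, 0, 0, 0, 0, -0.04, 0.045, 0, 0, 0, 0, -0.04, 0.045, 0, 0, 0, 0, -0.04, 0.045, 0, 0, 0, 0, -0.03, 0.04, 0, 0, 0, 0, -0.02, 0.03, 0, 0, 0, 0, 0, 0.0175, 0, 0, 0, 0, 0, 0, 0, 0, 0, 0, 0, 0, 0, 0, 0, 0])

```text
time_s: 19.43
ee_pos: [450.0, 115.1, 94.0]
ee_rot: [179.9, 0.0, 90.0]
force: [0.5, -0.9, -1.2]
gripper_width: 51.6
```

```bash
python3 look.py g6
```

```text
[449.89032868 114.53657415  93.7394578 ] [ 0.19810173  0.49263259 -1.71863239] 51.41310064673558
```

View pics/g6.png

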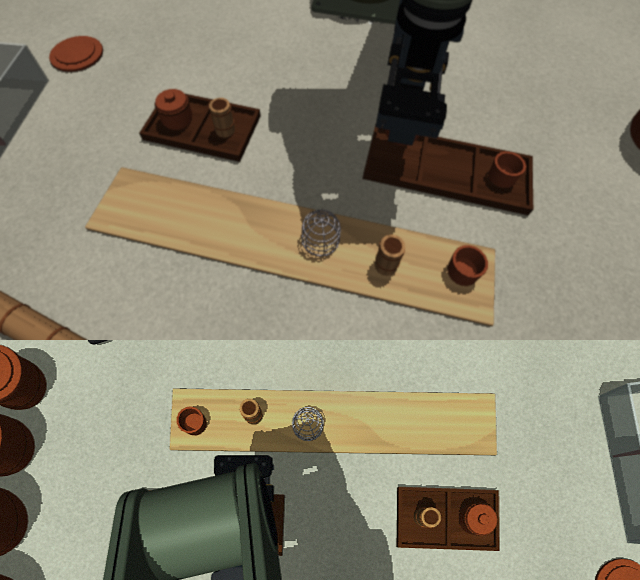

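arm_command(series=[0, 0, -0.02, 0, 0, 0, 0, 0, -0.03, 0, 0, 0, 0, 0, -0.03, 0, 0, 0, 0, 0, -0.025, 0, 0, 0, 0, 0, -0.02, 0, 0, 0, 0, 0, -0.01, 0, 0, 0, 0, 0, -0.005, 0, 0, 0, 0, 0, -0.003, 0, 0, 0, 0, 0, -0.003, 0, 0, 0, 0, 0, -0.002, 0, 0, 0, 0, 0, -0.002, 0, 0, 0, 0, 0, -0.001, 0, 0, 0, 0, 0, -0.001, 0, 0, 0, 0, 0, 0, 0, 0, 0, 0, 0, 0, 0, 0, 0])

```text
time_s: 20.78
ee_pos: [449.4, 115.1, 33.5]
ee_rot: [179.9, -0.0, 90.0]
force: [-0.8, -0.6, 5.3]
gripper_width: 51.6
```

arm_command(series=[0, 0, 0, 0, 0, 0, 0, 0, 0, 0, 0, 0, 0, 0, 0, 0, 0, 0, 0, 0, 0, 0, 0, 0, 0, 0, 0, 0, 0, 0, 0, 0, 0, 0, 0, 0, 0, 0, 0, 0, 0, 0, 0, 0, 0, 0, 0, 0], hand=1)

```text
time_s: 21.45
ee_pos: [449.1, 115.0, 32.7]
ee_rot: [-180.0, 0.0, 90.0]
force: [0.2, -0.1, 0.8]
gripper_width: 91.4
```

arm_command(series=[0, 0, 0.02, 0, 0, 0, 0, 0, 0.03, 0, 0, 0, 0, 0, 0.04, 0, 0, 0, 0, 0, 0.04, 0, 0, 0, 0, 0, 0.04, 0, 0, 0, 0, 0, 0.03, 0, 0, 0, 0.045, 0.0025, 0, 0, 0, 0, 0.05, 0.0025, 0, 0, 0, 0, 0.05, 0.0025, 0, 0, 0, 0, 0.05, 0.0025, 0, 0, 0, 0, 0.05, 0.0025, 0, 0, 0, 0, 0.05, 0.0025, 0, 0, 0, 0, 0.05, 0.0025, 0, 0, 0, 0, 0.05, 0.0025, 0, 0, 0, 0, 0.04, 0.0025, 0, 0, 0, 0, 0.03, 0.0025, 0, 0, 0, 0, 0, 0, 0, 0, 0, 0, 0, 0, 0, 0, 0, 0])

```text
time_s: 22.95
ee_pos: [634.9, 124.9, 112.8]
ee_rot: [-180.0, 0.0, 89.9]
force: [-0.4, -0.3, -0.3]
gripper_width: 91.4
```

```bash
python3 look.py g7
```

```text
[634.02601678 124.93961238 112.84396679] [ 0.1405532  -0.21660347 -0.47199467] 91.51527766886586
```

View pics/g7.png

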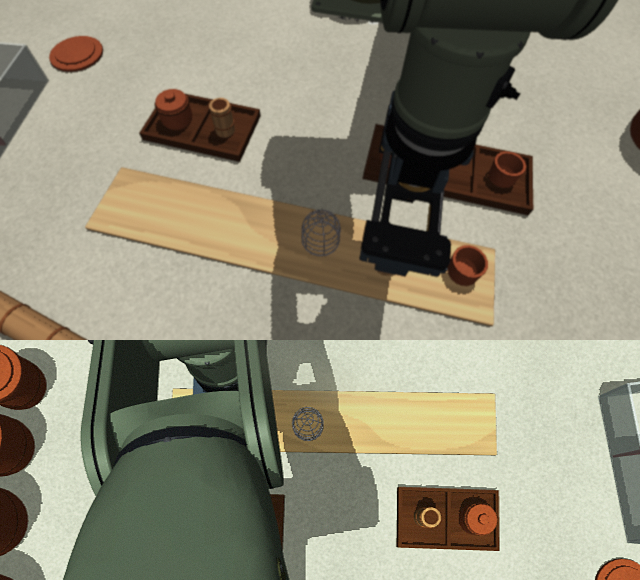

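arm_command(series=[0, 0, -0.03, 0, 0, 0, 0, 0, -0.04, 0, 0, 0, 0, 0, -0.04, 0, 0, 0, 0, 0, -0.035, 0, 0, 0, 0, 0, -0.02, 0, 0, 0, 0, 0, -0.015, 0, 0, 0, 0, 0, -0.005, 0, 0, 0, 0, 0, 0, 0, 0, 0, 0, 0, 0, 0, 0, 0])

```text
time_s: 23.8
ee_pos: [635.5, 125.1, 39.4]
ee_rot: [179.9, -0.0, 90.0]
force: [1.1, -0.0, 1.5]
gripper_width: 91.0
```

arm_command(series=[0, 0, 0, 0, 0, 0, 0, 0, 0, 0, 0, 0, 0, 0, 0, 0, 0, 0, 0, 0, 0, 0, 0, 0, 0, 0, 0, 0, 0, 0, 0, 0, 0, 0, 0, 0, 0, 0, 0, 0, 0, 0, 0, 0, 0, 0, 0, 0, 0, 0, 0, 0, 0, 0, 0, 0, 0, 0, 0, 0, 0, 0, 0, 0, 0, 0, 0, 0, 0, 0, 0, 0], hand=0, newtons=10)

```text
time_s: 24.8
ee_pos: [635.1, 125.0, 38.7]
ee_rot: [-180.0, 0.0, 90.0]
force: [-0.2, -0.2, -0.4]
gripper_width: 31.7
```

arm_command(series=[0, 0, 0.01, 0, 0, 0, 0, 0, 0.02, 0, 0, 0, 0, 0, 0.03, 0, 0, 0, 0, 0, 0.03, 0, 0, 0, 0, 0, 0.03, 0, 0, 0, 0, 0, 0.03, 0, 0, 0, 0, 0, 0.03, 0, 0, 0, -0.02, 0.009, 0, 0, 0, 0, -0.04, 0.02, 0, 0, 0, 0, -0.05, 0.02, 0, 0, 0, 0, -0.05, 0.02, 0, 0, 0, 0, -0.05, 0.02, 0, 0, 0, 0, -0.05, 0.02, 0, 0, 0, 0, -0.05, 0.02, 0, 0, 0, 0, -0.05, 0.02, 0, 0, 0, 0, -0.05, 0.02, 0, 0, 0, 0, -0.03, 0.01, 0, 0, 0, 0, -0.02, 0, 0, 0, 0, 0, 0, 0, 0, 0, 0, 0, 0, 0, 0, 0, 0, 0])

```text
time_s: 26.47
ee_pos: [451.6, 196.6, 111.0]
ee_rot: [179.9, -0.0, 90.0]
force: [0.3, -0.6, -1.0]
gripper_width: 31.5
```

```bash
python3 look.py g8
```

```text
[452.20908557 196.54784155 110.91955818] [ 0.389669   -0.41142621 -0.54929786] 31.884624524787228
```

View pics/g8.png

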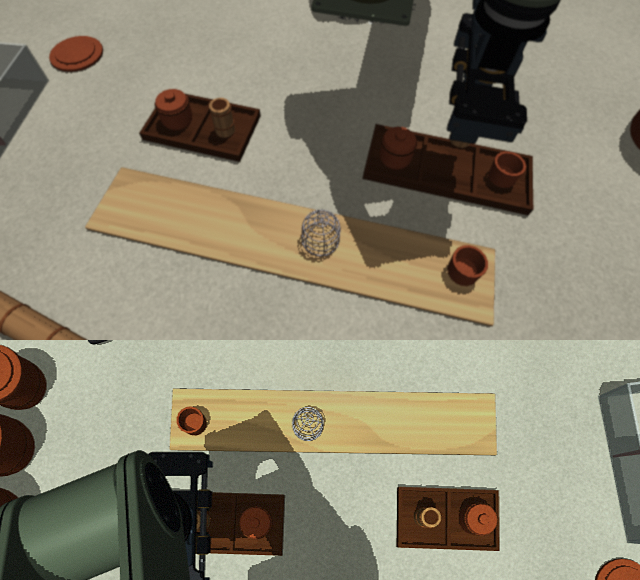

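arm_command(series=[0, 0, -0.02, 0, 0, 0, 0, 0, -0.03, 0, 0, 0, 0, 0, -0.03, 0, 0, 0, 0, 0, -0.03, 0, 0, 0, 0, 0, -0.025, 0, 0, 0, 0, 0, -0.02, 0, 0, 0, 0, 0, -0.01, 0, 0, 0, 0, 0, -0.005, 0, 0, 0, 0, 0, -0.003, 0, 0, 0, 0, 0, -0.003, 0, 0, 0, 0, 0, -0.002, 0, 0, 0, 0, 0, -0.002, 0, 0, 0, 0, 0, -0.001, 0, 0, 0, 0, 0, 0, 0, 0, 0, 0, 0, 0, 0, 0, 0])

```text
time_s: 27.82
ee_pos: [451.3, 196.8, 38.7]
ee_rot: [180.0, -0.0, 90.0]
force: [-0.2, 0.3, 1.0]
gripper_width: 32.0
```

arm_command(series=[0, 0, 0, 0, 0, 0, 0, 0, 0, 0, 0, 0, 0, 0, 0, 0, 0, 0, 0, 0, 0, 0, 0, 0, 0, 0, 0, 0, 0, 0, 0, 0, 0, 0, 0, 0, 0, 0, 0, 0, 0, 0, 0, 0, 0, 0, 0, 0, 0, 0, 0, 0, 0, 0, 0, 0, 0, 0, 0, 0], hand=1)

```text
time_s: 28.65
ee_pos: [451.1, 196.7, 38.4]
ee_rot: [180.0, 0.0, 90.0]
force: [-0.3, -0.2, 0.4]
gripper_width: 90.9
```

arm_command(series=[0, 0, 0.02, 0, 0, 0, 0, 0, 0.03, 0, 0, 0, 0, 0, 0.05, 0, 0, 0, 0, 0, 0.05, 0, 0, 0, 0, 0, 0.05, 0, 0, 0, 0, 0, 0.05, 0, 0, 0, 0, 0, 0.05, 0, 0, 0, -0.03, -0.06, 0.02, 0, 0, 0, -0.03, -0.06, 0.02, 0, 0, 0, -0.03, -0.06, 0.02, 0, 0, 0, -0.03, -0.06, 0.02, 0, 0, 0, -0.03, -0.06, 0.02, 0, 0, 0, 0, -0.06, 0, 0, 0, 0, 0, -0.06, 0, 0, 0, 0, 0, -0.06, 0, 0, 0, 0, 0, 0, 0, 0, 0, 0, 0, 0, 0, 0, 0, 0, 0, 0, 0, 0, 0, 0])

```text
time_s: 30.15
ee_pos: [391.1, 5.0, 198.7]
ee_rot: [180.0, -0.0, 89.9]
force: [1.0, 0.6, -0.5]
gripper_width: 91.2
```

```bash
python3 look.py g9
```

```text
[391.10311084   5.42294008 198.49626805] [-0.59228054 -0.08499723 -0.47193142] 90.95596283831863
```

View pics/g9.png

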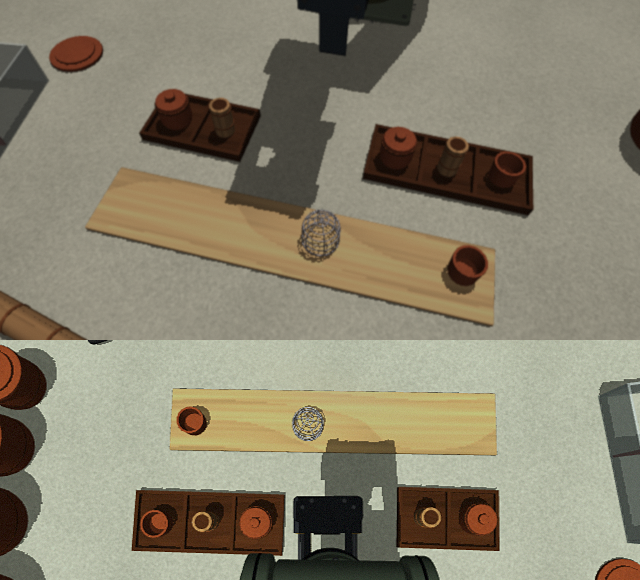

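All pieces stand in their own compartments. The spare cup and the dome are at the same pixels as at the start, about (191,201) and (308,203).

```bash
python3 -c "
from workcell import env
print(env.job_done())"
```

```text
the job is handed in; nothing more can be done
None
```

Both kits are made up and the job is handed in at about 30 s of the 109 s allowed. `job_done` gives no verdict, so success is judged from the pictures and force readings.

- **Short tray:** one lidded pot and one bamboo tube added, one per compartment.
- **Long tray:** it already held a cup, so I added the middle pot and the left tube.
- **Setting down:** I lowered each piece until the wrist force showed contact with the tray floor (1 to 6.5 N), then released it, so nothing was dropped.

In the last pictures from both cameras all five pieces in the trays stand upright in compartments of their own. The spare cup and the wire dome appear where they were at the start, judged by eye rather than measured again. The gripper was clear at about 200 mm height with no contact force. No check failed. The two camera views placed the four pieces to within about 3 mm of each other.

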